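# Clear the jammed specimen press and cycle its lever

### The job

The white plastic offcut lying on the bed of the hand-lever press stops it from closing. Get the offcut off the bed into the open scrap bin beside the press, then swing the press's lever all the way down to its stop, hold it there for a moment, and let it spring fully back up. Leave the two brown bottles and the beaker where they stand.

Things in the scene. Friction and masses are not known exactly. Their poses are not given: they have to be found in the camera images.
- press: Fixed hand-lever press: white block 300 (x) x 130 (y) x 80 mm, on its front part a rimless steel bed plate 170 x 130 mm, top 90 mm above the bench. Origin: centre of its underside. x points from the open front end (near the robot) to the hinge at the back, z up. Lever hinged between two grey cheeks (138 mm high, 82 apart over all, x = 88 to 142 mm); at its stop it lies over the bed.
- lever (a joint): Angle of the press's sprung lever, rad. 0 = home: raised, leaning to the front at 68 degrees above level. It grows as the lever is swung down to the front; 1.15 = its stop, lever about level (2 degrees above). The spring brings it back by itself; about 10 N at the crossbar holds it at the stop. With the offcut under it the lever cannot get there.
- lever_grip (a point): Centre of the bare metal crossbar at the lever's end, 210 mm from the hinge axis: 120 mm long along the press's y, 24 mm thick. The arm to it is a steel bar 20 mm wide (press y), 14 mm thick; on its lower (front) side, 110 to 200 mm from the hinge, it carries a shoe 50 mm wide, reaching 27 mm from the arm's middle line. Nothing stands behind the arm's upper half.
- press_hinge (a point): Point on the lever's hinge axis (along the press's y), midway across the press: 115 mm behind the press's origin, 120 mm above the bench.
- bed_center (a point): Centre of the bed plate's top face (65 mm in front of the press's origin, 90 mm above the bench).
- offcut: Loose white plastic offcut, 80 mm long (its x), 44 mm wide (its y); 32 mm high over its -x part (45 mm long, from x = -40 to +5 mm), 18 mm over the rest; 70 to 150 g. Origin: centre of its underside. Lies on the bed plate.
- offcut_center (a point): Middle of the offcut, about 14 mm above its underside.
- bin: Open grey scrap bin fixed on the bench close beside the press, left or right of the bed: 200 mm (x, along the press) by 150 mm (y), 70 mm high, its rim 20 mm below the bed; walls 4 mm; gap to the press 4 to 12 mm. Origin: centre of its underside. On the press's other side a closed flat case (196 x 146 mm, 55 high) stands in the like place.
- reagent_a: Brown bottle with a blue cap, 72 mm across, 170 mm high, behind and to one side of the press. Origin: centre of its underside. Leave it alone.
- reagent_b: The other brown bottle, of the same size, behind the press on the other side. Origin: centre of its underside. Leave it alone.
- beaker: Glass beaker, 76 mm across, 90 mm high, standing to the left of the press, beyond the bin or the case that is there. Origin: centre of its underside. Leave it alone.
There are look-alikes about, which are no part of the job. Leave any purple look-alike of the bin alone.

How it is judged:
By the outcome, as a careful person would: the job done as asked, in the order asked, and still so for the second after the job is handed in, with the robot touching nothing.
It also fails if it takes over 56 s, if anything falls off the work surface, if the arm or the gripper's body presses on something with over 40 N, if the wrist force passes 120 N, or if a joint passes its speed limit or range.

### The arm

A 6-joint arm with a two-finger parallel gripper is mounted at the origin on the work surface. World frame = base frame: x ahead of the robot, y to its left, z up, the work surface at z = 0. Lengths are in mm, angles in rad, forces in N, time in s.
With the tool pointing down it reaches from about 275 to 750 mm from the base axis. Payload 10.2 kg.
Tool frame: the origin (TCP) lies midway between the tips of the shut fingers; the grasp point (between the pads) lies 19 mm behind it; z points along the fingers, y is the line along which they close (so a half turn about z gives the same grasp; the last joint's range is limited). The gripper opens to 85 mm and grips with 20 to 120 N. Pads are 22 mm wide; open, the fingers measure 114 mm over their backs; the gripper's body (76 mm by 85 mm) begins 54 mm behind the grasp point. The pads swing forward as they close: fully open they stand 13 mm farther back than shut.
Start: joints at [-1.387, 0.313, 1.498, -0, 1.331, -0.223], TCP at [207.716, -482.167, 231.294] pointing down, gripper open.
Joint ranges: [-2.94, 2.94], [-0.97, 2.17], [0.19, 2.56], [-1.23, 4.37], [0.02, 3.11], [-2.88, 2.88]. Speed limits (rad/s): [2.39, 2.39, 3.01, 3.14, 3.14, 3.14].

### API

Orientations are given as a unit quaternion [w, x, y, z].
In Python, from rig import ctrl gives the robot as it stands.
- The arm moves only by the tool arm_command, never from a script. Its argument "increments" is a list of rows, each an object with "dr": the turn, a rotation vector about the tool's x, y, z in units of pi/4 rad (1.0 is pi/4 rad), a list of three; "offset": the shift along the tool's x, y, z in units of 120 mm (1.0 is 120 mm), a list of three; "hand": the opening, from -1 (shut) to 1 (fully open). A call has 1 to 8 rows; each row shifts and turns the commanded pose from where the row before left it, along the tool's axes as they then stand; what a row does not reach is not made up. A row lasts 1/10 s, in which the tool goes at most 50 mm and 8.59 degrees, less where a joint would pass 70% of its speed; a pose out of reach is approached as far as the arm can. A call with a number of a shift or a turn outside -1 to 1 is refused whole. A call with a gripper value outside its range is refused whole. The fingers move at their own pace and stop on an object; "grip_force" is the grip in N (left out, the last holds). Time passes only in rows, so rows that do not move let the fingers close. It gives the time, the measured TCP pose, the force, the opening and the grip force at its end, in the units of the state.
- ctrl.sense(): the state, without advancing time (a new reading comes with each control period).
- ctrl.capture(name): name is "scene" or "top" or "wrist"; returns the picture (420x560x3 uint8, red, green, blue); there is no depth.
- ctrl.camera_info(name): a dict with "K" (3x3 intrinsics, pixels), "dist" ([k1, k2, p1, p2, k3] as OpenCV has them; the pictures are not rectified), "R" (3x3) and "t" (3): a world point X has camera coordinates R X + t. Camera axes: x right, y down, z forward; pixel columns grow to the right and rows downward; lengths in mm; the calibration is good to about 2 mm. A picture is of the moment at which its call begins: read the wrist's pose just before it. camera_info takes no time and is no camera call; for the wrist camera it gives the pose at the moment of the call.
- ctrl.finish_job(): hands the job in; it is judged then, once.
The state is a dict: "time_s": time; "joints": joint angles; "dq": joint speeds; "tau": joint torques, N m; "eef_pos": TCP position; "ee_rot": TCP orientation; "force": force on the tool from outside, world axes, zero at the start; "wrist_torque": the same for the moment, N m; "grip_width": opening from 0.0 (shut) to 1.0 (fully open); "grip_force": force on a finger pad.
Only numpy, scipy, OpenCV 4.12 (cv2) and the standard library are available. Lean on these libraries where they do the work, as an engineer would, in place of code of your own. Each camera call takes 0.05 s, during which the arm holds its last target. There are 200 camera calls.

## Working session

There is one attempt and no reset: what is moved stays moved. The work goes in short steps, Python scripts to look and compute and a tool call to move; the robot and the scene stay as the last step left them, time stands still between calls to the robot, and variables do not carry over. Pictures are saved under pics/ and viewed, at most 10 in all, crops included, and the job is handed in when it is done.

Besides the shell and the picture viewer there is one more tool, called after "Emit:" by a JSON object that holds its "fn" and its "kwargs". arm_command: Moves the arm, as the interface text tells. Shifts and turns lie within -1 to 1; 1 stands for 120 mm of shift or pi/4 rad of turn. Its arguments: {"type":"object","properties":{"increments":{"type":"array"},"grip_force":{"type":"number"}},"required":["increments"]}

```bash
mkdir -p pics
python3 - <<'E'
from rig import ctrl
import cv2
for n in("scene","top"):
    cv2.imwrite(f"pics/{n}0.png",ctrl.capture(n)[:,:,::-1]); c=ctrl.camera_info(n); print(n,c)
s=ctrl.sense();print(s['time_s'],s['eef_pos'],s['ee_rot'],s['grip_width'])
E
```

```text
scene {'K': array([[521.88570475,   0.        , 285.85575467],
       [  0.        , 521.88570475, 203.29832223],
       [  0.        ,   0.        ,   1.        ]]), 'dist': array([-0.05342136,  0.        ,  0.        ,  0.        ,  0.        ]), 'R': array([[ 0.3746378 ,  0.92716197, -0.00414715],
       [ 0.52167567, -0.21448669, -0.82574206],
       [-0.76648615,  0.30719073, -0.56403266]]), 't': array([-306.18120188, -142.16060791, 1682.85803704])}
top {'K': array([[398.83109145,   0.        , 284.91218345],
       [  0.        , 398.83109145, 210.5987047 ],
       [  0.        ,   0.        ,   1.        ]]), 'dist': array([-0.11512538,  0.        ,  0.        ,  0.        ,  0.        ]), 'R': array([[ 6.71792237e-04, -9.99700411e-01,  2.44670567e-02],
       [-9.87086012e-01, -4.58229161e-03, -1.60125598e-01],
       [ 1.60189741e-01, -2.40435183e-02, -9.86793370e-01]]), 't': array([  78.53327015,  607.32895224, 1082.51849605])}
0.1 [ 207.68020403 -481.93804523  230.79584748] [-5.70771489e-04  9.79384764e-01  2.02002866e-01  1.88440526e-05] 0.9974344352769979
```

View pics/scene0.png

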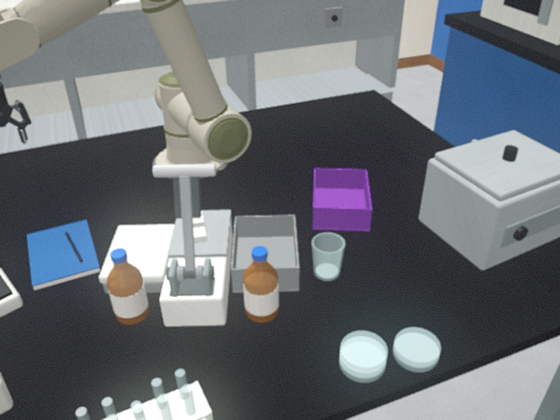

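View pics/top0.png

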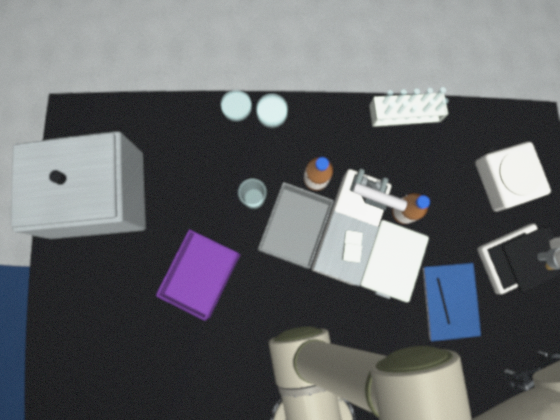

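The scene view shows the grey bin on the press's left (+y), with the case on its right and the offcut behind the raised lever. In the top view the offcut is near (353,247), the press near (352,228) and the grey bin near (297,225). I'll zoom in to get corners.

Run:
```python
import cv2
a=cv2.imread("pics/top0.png")[150:310,250:440]
cv2.imwrite("pics/top0c.png",cv2.resize(a,None,fx=3.7,fy=3.7,interpolation=cv2.INTER_CUBIC))
a=cv2.imread("pics/scene0.png")[150:330,95:310]
cv2.imwrite("pics/sc0c.png",cv2.resize(a,None,fx=3.3,fy=3.3,interpolation=cv2.INTER_CUBIC))
```

```text
(no output)
```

View pics/top0c.png

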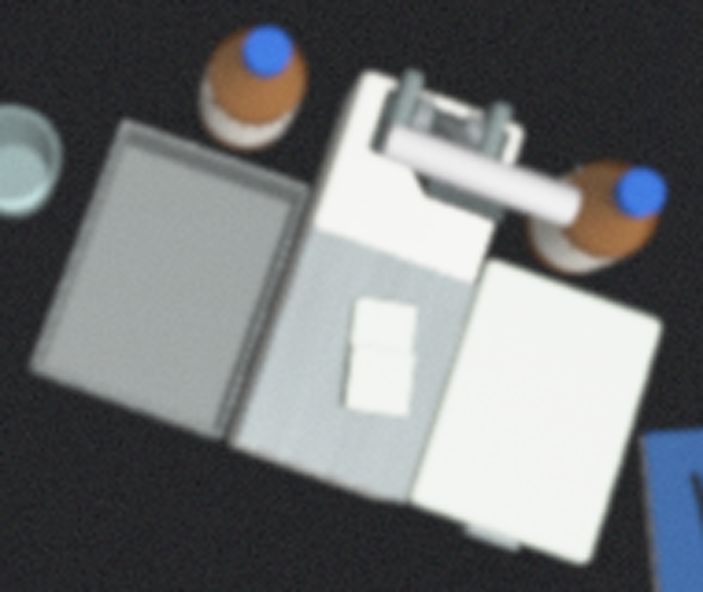

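View pics/sc0c.png

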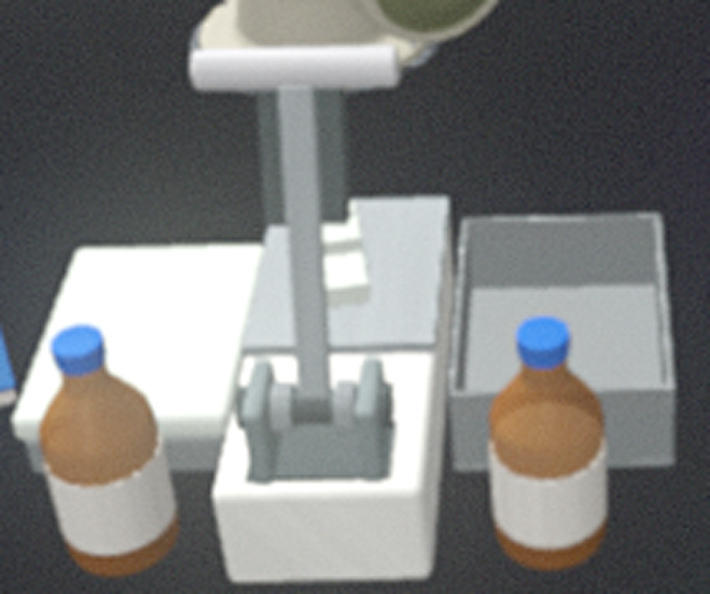

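```bash
cat > h.py <<'E'
from rig import ctrl
import numpy as np, cv2
def ray(ci,p):
    n=cv2.undistortPoints(np.array([[p]],float),ci['K'],ci['dist'])[0,0]
    d=ci['R'].T@np.r_[n,1]; return -ci['R'].T@ci['t'], d/np.linalg.norm(d)
def onz(ci,p,z):
    o,d=ray(ci,p); return o+d*(z-o[2])/d[2]
def tri(rs):
    A=sum(np.eye(3)-np.outer(d,d) for o,d in rs); b=sum((np.eye(3)-np.outer(d,d))@o for o,d in rs)
    X=np.linalg.solve(A,b); return X, max(np.linalg.norm((np.eye(3)-np.outer(d,d))@(X-o)) for o,d in rs)
def proj(ci,X):
    return cv2.projectPoints(np.array(X,float).reshape(-1,3),cv2.Rodrigues(ci['R'])[0],ci['t'],ci['K'],ci['dist'])[0][:,0]
E
python3 - <<'E'
from h import *
np.set_printoptions(precision=1,suppress=True)
T=ctrl.camera_info('top');S=ctrl.camera_info('scene')
t=lambda u,v:(250+(u+.5)/3.7-.5,150+(v+.5)/3.7-.5)
s=lambda u,v:(95+(u+.5)/3.3-.5,150+(v+.5)/3.3-.5)
for n,a,b in [('binFL',(32,368),(660,215)),('binFR',(225,438),(463,218)),('binBR',(310,190),(452,392)),('binBL',(125,122),(672,390)),
 ('bedFL',(237,440),(449,198)),('bedBL',(318,230),(437,348)),('bedBR',(475,280),(243,347)),('barL',(390,138),(398,65)),('barR',(572,208),(194,70)),('offBL',(358,298),(370,288))]:
    X,e=tri([ray(T,t(*a)),ray(S,s(*b))]);print(n,X,e)
for n,a,z in [('bFL',(237,440),90),('bFR',(410,500),90),('bBR',(475,280),90),('bBL',(318,230),90),('oFL',(348,408),122),('oFR',(408,415),122),('sL',(352,345),122),('sR',(414,348),122),('oBL',(358,298),108),('oBR',(417,303),108)]:
    print(n,onz(T,t(*a),z))
E
```

```text
binFL [496.7 153.6  66.7] 0.026321414583443652
binFR [445.6  11.8  68.7] 1.0825184674081096
binBR [632.1 -54.4  68.3] 1.161304325319335
binBL [684.   84.3  66.1] 0.5894883864416459
bedFL [443.5   3.8  87.9] 0.015735989120085756
bedBL [599.8 -56.1  81.8] 3.012610422967246
bedBR [ 560.5 -175.2   89.6] 0.6108950660390441
barL [617.4 -66.5 315. ] 0.8532909313006788
barR [ 575.6 -177.4  313.7] 0.9847591333276265
offBL [545.8 -83.7 102.1] 0.5173611261397976
bFL [443.4   4.   90. ]
bFR [ 399.7 -121.6   90. ]
bBR [ 560.6 -174.5   90. ]
bBL [597.6 -57.7  90. ]
oFL [465.2 -71.9 122. ]
oFR [ 460.1 -114.7  122. ]
sL [509.8 -75.6 122. ]
sR [ 507.6 -120.2  122. ]
oBL [545.  -83.2 108. ]
oBR [ 541.4 -126.4  108. ]
```

```bash
cat >> h.py <<'E'
from scipy.spatial.transform import Rotation as Ro, Slerp
import sys
def down(yaw): return Ro.from_euler('z',yaw,degrees=True)*Ro.from_euler('x',180,degrees=True)  # tool x at yaw, z down
def state():
    s=ctrl.sense(); q=s['ee_rot']; return s,np.array(s['eef_pos']),Ro.from_quat([q[1],q[2],q[3],q[0]])
def plan(pts,p=None,R=None):
    """pts: list of (xyz, yaw_deg, rows); prints rows in tool units"""
    s,p0,R0=state(); p=p0 if p is None else np.array(p,float); R=R0 if R is None else R
    for X,yaw,n in pts:
        Rt=down(yaw); sl=Slerp([0,1],Ro.concatenate([R,Rt])); ps=p.copy()
        for k in range(1,n+1):
            q=ps+(np.array(X)-ps)*k/n; Rn=sl(k/n)
            o=np.round(R.inv().apply(q-p)/120,3); d=np.round((R.inv()*Rn).as_rotvec()/(np.pi/4),3)
            print('o',(o+0).tolist(),'d',(d+0).tolist()); p=p+R.apply(o*120); R=R*Ro.from_rotvec(d*np.pi/4)
        print('->',p.round(1))
E
python3 -c "
from h import *
plan([((488,-97,225),-7.5,12)])"
```

```text
o [0.285, -0.168, 0.004] d [0.0, 0.0, 0.057]
o [0.276, -0.181, 0.005] d [0.0, 0.0, 0.057]
o [0.269, -0.194, 0.004] d [0.0, 0.0, 0.057]
o [0.259, -0.205, 0.004] d [0.0, 0.0, 0.057]
o [0.25, -0.216, 0.004] d [-0.001, 0.0, 0.057]
o [0.24, -0.228, 0.005] d [0.0, 0.0, 0.057]
o [0.23, -0.238, 0.004] d [0.0, 0.0, 0.057]
o [0.218, -0.248, 0.004] d [0.0, 0.0, 0.057]
o [0.208, -0.257, 0.004] d [0.0, 0.0, 0.057]
o [0.196, -0.267, 0.004] d [0.0, 0.0, 0.058]
o [0.183, -0.275, 0.004] d [0.0, 0.0, 0.057]
o [0.171, -0.283, 0.004] d [0.0, 0.0, 0.057]
-> [488. -97. 225.]
```

Emit:
{"fn": "arm_command", "kwargs": {"increments": [{"offset": [0.285,-0.168,0.004],"dr": [0,0,0.057],"hand": 1},{"offset": [0.276,-0.181,0.004],"dr": [0,0,0.057],"hand": 1},{"offset": [0.269,-0.194,0.004],"dr": [0,0,0.057],"hand": 1},{"offset": [0.259,-0.205,0.004],"dr": [0,0,0.057],"hand": 1},{"offset": [0.25,-0.216,0.004],"dr": [0,0,0.057],"hand": 1},{"offset": [0.24,-0.228,0.004],"dr": [0,0,0.057],"hand": 1},{"offset": [0.23,-0.238,0.004],"dr": [0,0,0.057],"hand": 1},{"offset": [0.218,-0.248,0.004],"dr": [0,0,0.057],"hand": 1}]}}

```text
time_s: 0.9
eef_pos: [395.2, -224.0, 227.3]
ee_rot: [-0.0, 1.0, 0.023, -0.0]
force: [0.7, -0.6, -0.0]
grip_width: 1.0
grip_force: 0.0
```

Emit:
{"fn": "arm_command", "kwargs": {"increments": [{"offset": [0.208,-0.257,0.004],"dr": [0,0,0.057],"hand": 1},{"offset": [0.196,-0.267,0.004],"dr": [0,0,0.057],"hand": 1},{"offset": [0.183,-0.275,0.004],"dr": [0,0,0.057],"hand": 1},{"offset": [0.171,-0.283,0.004],"dr": [0,0,0.057],"hand": 1},{"offset": [0,0,0],"dr": [0,0,0],"hand": 1},{"offset": [0,0,0],"dr": [0,0,0],"hand": 1}]}}

```text
time_s: 1.5
eef_pos: [487.9, -96.8, 225.1]
ee_rot: [-0.0, 0.998, -0.064, -0.0]
force: [0.8, -0.5, -0.8]
grip_width: 0.998
grip_force: 0.0
```

Run:
```python
from h import *
s,p,R=state();print(p,R.as_matrix().round(3).tolist(),s['joints'],s['force'])
ci=ctrl.camera_info('wrist');im=ctrl.capture('wrist')
np.savez('w1.npz',**{k:ci[k] for k in ci})
cv2.imwrite('pics/w1.png',im[:,:,::-1])
xs=[(465.2,-71.9,122),(460.1,-114.7,122),(545,-83.2,108),(541.4,-126.4,108)]
print(proj(ci,xs).round(0).tolist(), -ci['R'].T@ci['t'])
```

```text
[487.93451725 -96.78175123 225.13746283] [[0.992, -0.128, -0.001], [-0.128, -0.992, 0.0], [-0.001, -0.0, -1.0]] [-4.31643941e-01  2.57676739e-01  1.58757583e+00 -2.86241716e-04
  1.29723648e+00  1.26767930e+00] [ 0.78179551 -0.4819597  -0.82779986]
[[250.0, 227.0], [297.0, 226.0], [250.0, 136.0], [299.0, 134.0]] [ 566.56220332 -107.68137802  368.20909527]
```

View pics/w1.png

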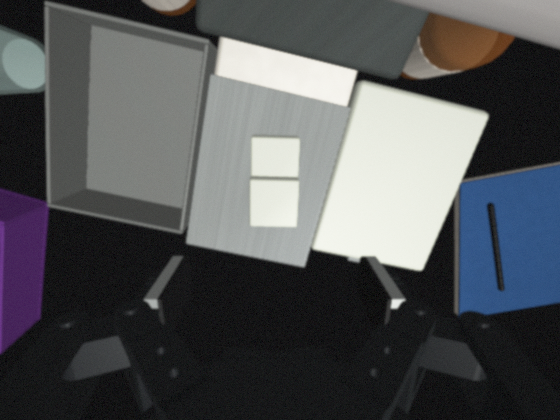

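The wrist view shows the offcut corners at (250,226), (298,227), (251,137) and (299,137). All four are within 1–3 px of the prediction, so position, heights and yaw are confirmed. The camera sits on the lever side of the gripper, so I'll turn it half round to the robot side before going down.

Emit:
{"fn": "arm_command", "kwargs": {"increments": [{"offset": [0,0,0],"dr": [0,0,-0.182],"hand": 1},{"offset": [0,0,0],"dr": [0,0,-0.182],"hand": 1},{"offset": [0,0,0],"dr": [0,0,-0.182],"hand": 1},{"offset": [0,0,0],"dr": [0,0,-0.182],"hand": 1},{"offset": [0,0,0],"dr": [0,0,-0.182],"hand": 1},{"offset": [0,0,0],"dr": [0,0,-0.182],"hand": 1},{"offset": [0,0,0],"dr": [0,0,-0.182],"hand": 1},{"offset": [0,0,0],"dr": [0,0,-0.182],"hand": 1}]}}

```text
time_s: 2.35
eef_pos: [487.4, -98.5, 225.6]
ee_rot: [-0.0, 0.873, 0.487, -0.0]
force: [-0.4, 0.0, 0.1]
grip_width: 1.001
grip_force: 0.0
```

Emit:
{"fn": "arm_command", "kwargs": {"increments": [{"offset": [0,0,0],"dr": [0,0,-0.182],"hand": 1},{"offset": [0,0,0],"dr": [0,0,-0.182],"hand": 1},{"offset": [0,0,0],"dr": [0,0,-0.182],"hand": 1},{"offset": [0,0,0],"dr": [0,0,-0.182],"hand": 1},{"offset": [0,0,0],"dr": [0,0,-0.182],"hand": 1},{"offset": [0,0,0],"dr": [0,0,-0.182],"hand": 1},{"offset": [0,0,0],"dr": [0,0,-0.182],"hand": 1},{"offset": [0,0,0],"dr": [0,0,-0.182],"hand": 1}]}}

```text
time_s: 3.15
eef_pos: [487.4, -98.4, 225.6]
ee_rot: [-0.0, 0.471, 0.882, -0.0]
force: [-0.5, -0.9, 0.4]
grip_width: 1.004
grip_force: 0.0
```

Emit:
{"fn": "arm_command", "kwargs": {"increments": [{"offset": [0,0,0],"dr": [0,0,-0.182],"hand": 1},{"offset": [0,0,0],"dr": [0,0,-0.182],"hand": 1},{"offset": [0,0,0],"dr": [0,0,-0.182],"hand": 1},{"offset": [0,0,0],"dr": [0,0,-0.182],"hand": 1},{"offset": [0,0,0],"dr": [0,0,-0.182],"hand": 1},{"offset": [0,0,0],"dr": [0,0,-0.182],"hand": 1},{"offset": [0,0,0],"dr": [0,0,0],"hand": 1}]}}

```text
time_s: 3.85
eef_pos: [487.5, -98.3, 225.6]
ee_rot: [-0.0, 0.064, 0.998, -0.0]
force: [-0.8, 0.1, 0.4]
grip_width: 1.002
grip_force: 0.0
```

Run:
```python
from h import *
s,p,R=state();print(p,s['joints'].round(2) if hasattr(s['joints'],'round') else s['joints'])
plan([((488,-97,150),172.5,3),((488,-97,98),172.5,3)])
```

```text
[487.47541789 -98.29264144 225.55921143] [-0.43  0.26  1.59 -0.    1.3  -1.88]
o [-0.001, 0.004, 0.21] d [0.0, 0.0, 0.001]
o [-0.001, 0.004, 0.21] d [0.0, 0.0, 0.002]
o [-0.001, 0.003, 0.21] d [0.0, 0.0, 0.001]
-> [488. -97. 150.]
o [0.0, 0.0, 0.144] d [0.0, 0.0, 0.0]
o [0.0, 0.0, 0.145] d [0.0, 0.0, 0.0]
o [0.0, 0.0, 0.144] d [0.0, 0.0, 0.0]
-> [488. -97.  98.]
```

Emit:
{"fn": "arm_command", "kwargs": {"increments": [{"offset": [0,0.004,0.21],"dr": [0,0,0],"hand": 1},{"offset": [0,0.004,0.21],"dr": [0,0,0],"hand": 1},{"offset": [0,0.003,0.21],"dr": [0,0,0],"hand": 1},{"offset": [0,0,0.144],"dr": [0,0,0],"hand": 1},{"offset": [0,0,0.145],"dr": [0,0,0],"hand": 1},{"offset": [0,0,0.144],"dr": [0,0,0],"hand": 1},{"offset": [0,0,0],"dr": [0,0,0],"hand": 1}]}}

```text
time_s: 4.55
eef_pos: [486.8, -96.1, 96.3]
ee_rot: [-0.002, 0.066, 0.998, 0.001]
force: [0.0, 0.5, 0.6]
grip_width: 0.995
grip_force: 0.0
```

Emit:
{"fn": "arm_command", "kwargs": {"increments": [{"offset": [0,0,0],"dr": [0,0,0],"hand": -1},{"offset": [0,0,0],"dr": [0,0,0],"hand": -1},{"offset": [0,0,0],"dr": [0,0,0],"hand": -1},{"offset": [0,0,0],"dr": [0,0,0],"hand": -1},{"offset": [0,0,0],"dr": [0,0,0],"hand": -1},{"offset": [0,0,0],"dr": [0,0,0],"hand": -1}], "grip_force": 40}}

```text
time_s: 5.15
eef_pos: [488.7, -96.2, 99.1]
ee_rot: [0.001, 0.064, 0.998, -0.0]
force: [-1.0, -0.9, 5.9]
grip_width: 0.509
grip_force: 41.2
```

Run:
```python
from h import *
plan([((488,-97,180),172.5,3),((551,53,180),160,6)])
```

```text
o [0.001, -0.003, -0.225] d [0.0, 0.001, 0.001]
o [0.001, -0.002, -0.225] d [-0.001, 0.001, 0.002]
o [0.002, -0.002, -0.224] d [0.0, 0.0, 0.001]
-> [488. -97. 180.]
o [-0.06, 0.218, 0.0] d [0.0, 0.0, 0.046]
o [-0.051, 0.22, 0.0] d [0.0, 0.0, 0.047]
o [-0.044, 0.221, 0.0] d [0.0, 0.0, 0.046]
o [-0.035, 0.224, 0.0] d [0.0, 0.0, 0.046]
o [-0.028, 0.224, 0.0] d [0.0, 0.0, 0.046]
o [-0.019, 0.225, 0.0] d [0.0, 0.0, 0.047]
-> [551.  53. 180.]
```

Emit:
{"fn": "arm_command", "kwargs": {"increments": [{"offset": [0,0,-0.15],"dr": [0,0,0],"hand": -1},{"offset": [0,0,-0.225],"dr": [0,0,0],"hand": -1},{"offset": [0,0,-0.225],"dr": [0,0,0],"hand": -1},{"offset": [0,0,-0.075],"dr": [0,0,0],"hand": -1},{"offset": [0,0,0],"dr": [0,0,0],"hand": -1}]}}

```text
time_s: 5.65
eef_pos: [488.5, -96.0, 179.7]
ee_rot: [0.001, 0.064, 0.998, -0.0]
force: [-0.3, -0.3, -1.5]
grip_width: 0.505
grip_force: 40.9
```

Emit:
{"fn": "arm_command", "kwargs": {"increments": [{"offset": [-0.06,0.218,0],"dr": [0,0,0.046],"hand": -1},{"offset": [-0.051,0.22,0],"dr": [0,0,0.047],"hand": -1},{"offset": [-0.044,0.221,0],"dr": [0,0,0.046],"hand": -1},{"offset": [-0.035,0.224,0],"dr": [0,0,0.046],"hand": -1},{"offset": [-0.028,0.224,0],"dr": [0,0,0.046],"hand": -1},{"offset": [-0.019,0.225,0],"dr": [0,0,0.047],"hand": -1},{"offset": [0,0,0],"dr": [0,0,0],"hand": -1}]}}

```text
time_s: 6.35
eef_pos: [550.5, 56.8, 177.0]
ee_rot: [-0.001, 0.171, 0.985, 0.0]
force: [0.3, -0.2, -1.1]
grip_width: 0.507
grip_force: 41.0
```

Run:
```python
from h import *
s,p,R=state();print(p,s['grip_width'],s['force'])
cv2.imwrite('pics/top2.png',np.hstack([cv2.resize(ctrl.capture(n)[y:y+180,x:x+200,::-1],None,fx=2,fy=2) for n,x,y in(('top',230,140),('scene',120,130))]))
plan([((551,53,100),160,2),((551,53,40),160,2)])
```

```text
[550.53977275  56.76569194 176.96284151] 0.5067084067784502 [ 0.30960191 -0.24776548 -1.06260248]
o [-0.007, -0.004, 0.322] d [-0.001, -0.002, 0.003]
o [-0.006, -0.005, 0.323] d [0.0, -0.001, 0.003]
-> [551.  53. 100.]
o [0.0, 0.0, 0.25] d [0.0, 0.0, 0.0]
o [0.0, 0.0, 0.25] d [0.0, 0.0, 0.0]
-> [551.  53.  40.]
```

View pics/top2.png

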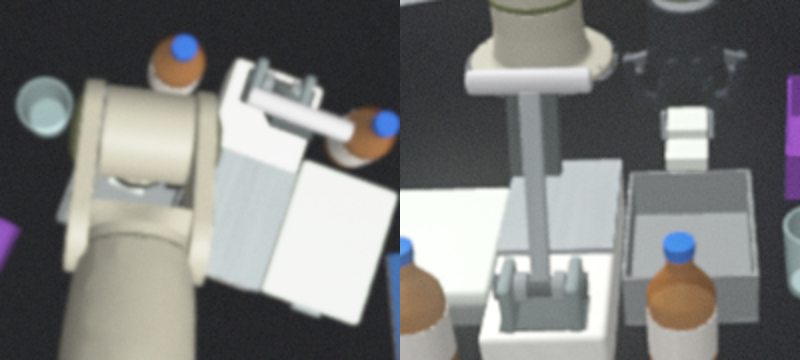

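The offcut is held above the bin and the bed is clear, with the bar well away from the wrist. I'll lower and release, opening only partway.

Emit:
{"fn": "arm_command", "kwargs": {"increments": [{"offset": [-0.006,-0.01,0.32],"dr": [0,0,0.003],"hand": -1},{"offset": [-0.006,-0.01,0.32],"dr": [0,0,0.003],"hand": -1},{"offset": [0,0,0.25],"dr": [0,0,0],"hand": -1},{"offset": [0,0,0.2],"dr": [0,0,0],"hand": -1},{"offset": [0,0,0],"dr": [0,0,0],"hand": -1},{"offset": [0,0,0],"dr": [0,0,0],"hand": -1}]}}

```text
time_s: 7.05
eef_pos: [551.2, 50.9, 48.5]
ee_rot: [-0.0, 0.175, 0.985, -0.0]
force: [-0.3, 0.1, -1.1]
grip_width: 0.508
grip_force: 40.9
```

Emit:
{"fn": "arm_command", "kwargs": {"increments": [{"offset": [0,0,0],"dr": [0,0,0],"hand": 0.5},{"offset": [0,0,0],"dr": [0,0,0],"hand": 0.5},{"offset": [0,0,0],"dr": [0,0,0],"hand": 0.5},{"offset": [0,0,0],"dr": [0,0,0],"hand": 0.5},{"offset": [0,0,-0.3],"dr": [0,0,0],"hand": 0.5},{"offset": [0,0,-0.4],"dr": [0,0,0],"hand": 0.5},{"offset": [0,0,-0.4],"dr": [0,0,0],"hand": -1},{"offset": [0,0,-0.4],"dr": [0,0,0],"hand": -1}]}}

```text
time_s: 7.85
eef_pos: [550.8, 51.6, 230.5]
ee_rot: [0.0, 0.174, 0.985, 0.0]
force: [0.2, 0.9, -0.4]
grip_width: 0.424
grip_force: 0.0
```

Run:
```python
from h import *
s,p,R=state();print(p,s['grip_width'],s['force'])
plan([((551,53,360),160,4),((640,-138,360),160,6),((640,-138,305),160,3)])
```

```text
[550.78586617  51.63745821 230.4596559 ] 0.42391842396033874 [ 0.19663111  0.87464462 -0.44797776]
o [0.0, 0.003, -0.27] d [0.0, 0.0, 0.0]
o [0.001, 0.003, -0.27] d [0.0, 0.0, -0.001]
o [0.0, 0.003, -0.27] d [0.0, 0.0, 0.0]
o [0.001, 0.002, -0.27] d [0.0, 0.0, 0.0]
-> [551.   53.  360.1]
o [-0.207, -0.207, 0.0] d [0.0, 0.0, 0.0]
o [-0.207, -0.207, 0.0] d [0.0, 0.0, 0.0]
o [-0.207, -0.207, 0.0] d [0.0, 0.0, 0.0]
o [-0.207, -0.206, 0.001] d [0.0, 0.0, 0.0]
o [-0.207, -0.207, 0.0] d [0.0, 0.0, 0.0]
o [-0.207, -0.207, 0.0] d [0.0, 0.0, 0.0]
-> [ 640. -138.  360.]
o [0.0, 0.0, 0.153] d [0.0, 0.0, 0.0]
o [0.0, 0.0, 0.152] d [0.0, 0.0, 0.0]
o [0.0, 0.0, 0.153] d [0.0, 0.0, 0.0]
-> [ 640. -138.  305.]
```

Emit:
{"fn": "arm_command", "kwargs": {"increments": [{"offset": [0,0,-0.27],"dr": [0,0,0],"hand": -1},{"offset": [0,0,-0.27],"dr": [0,0,0],"hand": -1},{"offset": [0,0,-0.27],"dr": [0,0,0],"hand": -1},{"offset": [0,0,-0.27],"dr": [0,0,0],"hand": -1},{"offset": [0,0,0],"dr": [0,0,0],"hand": -1},{"offset": [0,0,0],"dr": [0,0,0],"hand": -1}]}}

```text
time_s: 8.45
eef_pos: [551.1, 51.6, 357.9]
ee_rot: [0.0, 0.174, 0.985, 0.0]
force: [0.7, 1.0, -0.0]
grip_width: 0.002
grip_force: 0.0
```

Emit:
{"fn": "arm_command", "kwargs": {"increments": [{"offset": [-0.207,-0.207,0],"dr": [0,0,0],"hand": -1},{"offset": [-0.207,-0.207,0],"dr": [0,0,0],"hand": -1},{"offset": [-0.207,-0.207,0],"dr": [0,0,0],"hand": -1},{"offset": [-0.207,-0.207,0],"dr": [0,0,0],"hand": -1},{"offset": [-0.207,-0.207,0],"dr": [0,0,0],"hand": -1},{"offset": [-0.207,-0.207,0],"dr": [0,0,0],"hand": -1},{"offset": [0,0,0],"dr": [0,0,0],"hand": -1}]}}

```text
time_s: 9.15
eef_pos: [640.5, -143.4, 354.2]
ee_rot: [-0.002, 0.176, 0.984, 0.0]
force: [-0.4, 0.6, -1.8]
grip_width: 0.002
grip_force: 0.0
```

Run:
```python
from h import *
s,p,R=state();print(p,s['grip_width'],s['force'],s['joints'])
cv2.imwrite('pics/s3.png',np.hstack([cv2.resize(ctrl.capture(n)[y:y+180,x:x+200,::-1],None,fx=2,fy=2) for n,x,y in(('top',230,140),('scene',120,130))]))
```

```text
[ 640.52756477 -143.4046294   354.16264245] 0.002325167527455909 [-0.35114614  0.60404396 -1.84085664] [-3.98102776e-01  6.07982887e-01  7.44771833e-01 -7.09591823e-04
  1.79353562e+00 -1.61468883e+00]
```

View pics/s3.png

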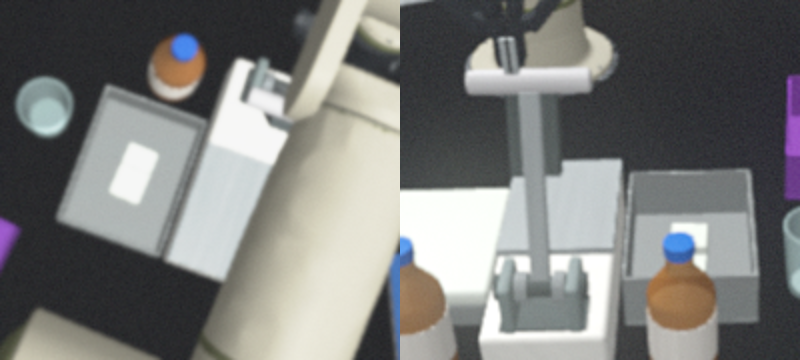

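The offcut lies in the bin around (133,173) of the left panel. The shut fingers stand behind the crossbar around (508,55) of the right panel. Next I'll compute the lever arc.

```bash
cat > arc.py <<'E'
from h import *
yaw=-20.; xp=np.array([np.cos(np.radians(yaw)),np.sin(np.radians(yaw)),0]); H=np.array([669.5,-149,0])
def tip(th,dx=0,dz=0):
    t=np.radians(th); bx,bz=-210*np.cos(t),120+210*np.sin(t); f=np.sin(t)/np.sin(np.radians(68))
    return H+xp*(bx+2+20*f+dx)+np.array([0,0,bz+12*np.cos(t)-6*max(0,(th-30)/38)+dz])
if __name__=='__main__':
    P=[(tip(68,30),160,2),(tip(68,12),160,1)]+[(tip(a),160,1) for a in np.linspace(66,2,16)]
    plan(P)
E
python3 arc.py
```

```text
o [-0.018, 0.006, 0.178] d [0.0, -0.002, -0.001]
o [-0.018, 0.007, 0.178] d [0.0, -0.002, -0.002]
-> [ 644.5 -139.9  313.3]
o [0.15, 0.0, 0.0] d [0.0, 0.0, 0.0]
-> [ 627.5 -133.7  313.3]
o [0.159, 0.0, 0.018] d [0.0, 0.0, 0.0]
-> [ 609.6 -127.2  311.1]
o [0.123, 0.0, 0.045] d [0.0, 0.0, 0.0]
-> [ 595.7 -122.1  305.7]
o [0.119, 0.0, 0.054] d [0.0, 0.0, 0.0]
-> [ 582.3 -117.3  299.2]
o [0.115, 0.0, 0.063] d [0.0, 0.0, 0.0]
-> [ 569.4 -112.5  291.6]
o [0.109, 0.0, 0.07] d [0.0, 0.0, 0.0]
-> [ 557.1 -108.1  283.2]
o [0.104, 0.0, 0.078] d [0.0, 0.0, 0.0]
-> [ 545.3 -103.8  273.9]
o [0.098, 0.0, 0.086] d [0.0, 0.0, 0.0]
-> [534.3 -99.8 263.6]
o [0.092, 0.0, 0.092] d [0.0, 0.0, 0.0]
-> [523.9 -96.  252.5]
o [0.084, 0.0, 0.098] d [0.0, 0.0, 0.0]
-> [514.5 -92.5 240.7]
o [0.076, 0.0, 0.107] d [0.0, 0.0, 0.0]
-> [505.9 -89.4 227.9]
o [0.068, 0.0, 0.114] d [0.0, 0.0, 0.0]
-> [498.2 -86.6 214.2]
o [0.06, 0.0, 0.119] d [0.0, 0.0, 0.0]
-> [491.5 -84.2 199.9]
o [0.05, 0.0, 0.122] d [0.0, 0.0, 0.0]
-> [485.8 -82.1 185.3]
o [0.042, 0.0, 0.126] d [0.0, 0.0, 0.0]
-> [481.1 -80.4 170.2]
o [0.032, 0.0, 0.128] d [0.0, 0.0, 0.0]
-> [477.5 -79.1 154.8]
o [0.023, 0.0, 0.129] d [0.0, 0.0, 0.0]
-> [474.9 -78.1 139.3]
```

Emit:
{"fn": "arm_command", "kwargs": {"increments": [{"offset": [-0.018,0.006,0.2],"dr": [0,0,0],"hand": -1},{"offset": [-0.018,0.007,0.2],"dr": [0,0,0],"hand": -1},{"offset": [0,0,0],"dr": [0,0,0],"hand": -1},{"offset": [0.15,0,0],"dr": [0,0,0],"hand": -1},{"offset": [0.159,0,0.018],"dr": [0,0,0],"hand": -1},{"offset": [0,0,0],"dr": [0,0,0],"hand": -1}]}}

```text
time_s: 9.85
eef_pos: [609.0, -125.6, 309.5]
ee_rot: [0.001, 0.174, 0.985, -0.0]
force: [2.7, 0.8, 0.6]
grip_width: -0.006
grip_force: 1.1
```

Emit:
{"fn": "arm_command", "kwargs": {"increments": [{"offset": [0.123,0,0.045],"dr": [0,0,0],"hand": -1},{"offset": [0.119,0,0.054],"dr": [0,0,0],"hand": -1},{"offset": [0.115,0,0.063],"dr": [0,0,0],"hand": -1},{"offset": [0,0,0],"dr": [0,0,0],"hand": -1}]}}

```text
time_s: 10.25
eef_pos: [569.6, -111.8, 289.0]
ee_rot: [0.001, 0.174, 0.985, -0.0]
force: [3.8, -0.2, -0.5]
grip_width: -0.001
grip_force: 1.7
```

Run:
```python
from h import *
s,p,R=state();print(p,s['force'])
cv2.imwrite('pics/s4.png',cv2.resize(ctrl.capture('scene')[100:330,90:330,::-1],None,fx=2.5,fy=2.5))
```

```text
[ 569.61240921 -111.82019488  289.04712756] [ 3.78987539 -0.1963818  -0.46228063]
```

View pics/s4.png

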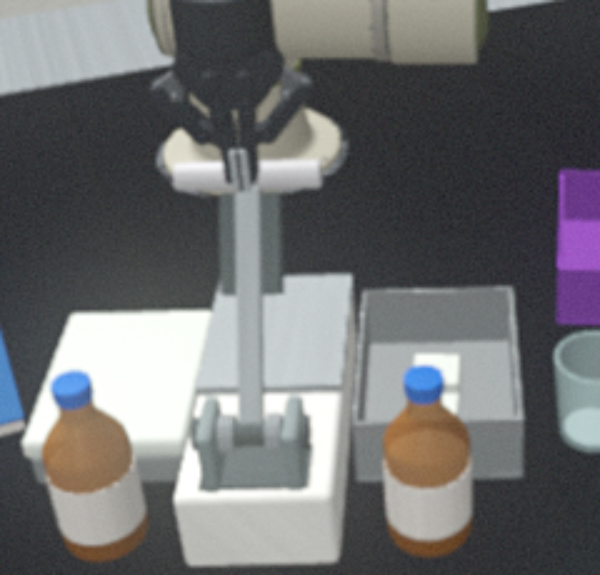

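The fingertips are pushing the crossbar from behind, near its middle at (240,170), with about 4 N. I'll continue the arc.

Emit:
{"fn": "arm_command", "kwargs": {"increments": [{"offset": [0.109,0,0.066],"dr": [0,0,0],"hand": -1},{"offset": [0.104,0,0.074],"dr": [0,0,0],"hand": -1},{"offset": [0.098,0,0.082],"dr": [0,0,0],"hand": -1},{"offset": [0.092,0,0.088],"dr": [0,0,0],"hand": -1},{"offset": [0.084,0,0.096],"dr": [0,0,0],"hand": -1},{"offset": [0,0,0],"dr": [0,0,0],"hand": -1}]}}

```text
time_s: 10.9
eef_pos: [515.3, -92.3, 240.0]
ee_rot: [0.001, 0.174, 0.985, -0.0]
force: [4.5, -1.7, 2.3]
grip_width: -0.0
grip_force: 2.2
```

Emit:
{"fn": "arm_command", "kwargs": {"increments": [{"offset": [0.076,0,0.107],"dr": [0,0,0],"hand": -1},{"offset": [0.068,0,0.114],"dr": [0,0,0],"hand": -1},{"offset": [0.06,0,0.119],"dr": [0,0,0],"hand": -1},{"offset": [0.05,0,0.122],"dr": [0,0,0],"hand": -1},{"offset": [0,0,0],"dr": [0,0,0],"hand": -1}]}}

```text
time_s: 11.4
eef_pos: [487.0, -82.0, 184.5]
ee_rot: [0.0, 0.174, 0.985, -0.0]
force: [2.4, -1.3, 4.9]
grip_width: -0.002
grip_force: 2.6
```

Run:
```python
from arc import *
s,p,R=state();print(p,s['force'],[tip(a).round(0).tolist() for a in (40,30,20,14,10)])
plan([(tip(a),160,1) for a in (12,8,5,2)])
```

```text
[487.00070864 -82.01930665 184.50326135] [ 2.43333428 -1.34568977  4.88516119] [[533.0, -99.0, 263.0], [511.0, -91.0, 235.0], [493.0, -85.0, 203.0], [485.0, -82.0, 182.0], [481.0, -80.0, 168.0]]
o [0.038, -0.004, 0.076] d [0.0, 0.001, -0.002]
-> [482.6 -80.9 175.4]
o [0.033, 0.0, 0.119] d [0.0, 0.0, 0.0]
-> [478.8 -79.6 161.1]
o [0.02, 0.0, 0.09] d [0.0, 0.0, 0.0]
-> [476.6 -78.7 150.3]
o [0.015, 0.0, 0.091] d [0.0, 0.0, 0.0]
-> [474.9 -78.1 139.4]
```

Emit:
{"fn": "arm_command", "kwargs": {"increments": [{"offset": [0.038,0,0.076],"dr": [0,0,0],"hand": -1},{"offset": [0.033,0,0.119],"dr": [0,0,0],"hand": -1},{"offset": [0.02,0,0.09],"dr": [0,0,0],"hand": -1},{"offset": [0.015,0,0.08],"dr": [0,0,0],"hand": -1},{"offset": [0,0,0],"dr": [0,0,0],"hand": -1},{"offset": [0,0,0],"dr": [0,0,0],"hand": -1}]}}

```text
time_s: 12.0
eef_pos: [475.7, -78.0, 142.0]
ee_rot: [0.001, 0.174, 0.985, -0.0]
force: [1.7, -0.4, 7.0]
grip_width: -0.004
grip_force: 3.4
```

Emit:
{"fn": "arm_command", "kwargs": {"increments": [{"offset": [0,0,0.02],"dr": [0,0,0],"hand": -1},{"offset": [0,0,0.02],"dr": [0,0,0],"hand": -1},{"offset": [0,0,0],"dr": [0,0,0],"hand": -1}]}}

```text
time_s: 12.3
eef_pos: [475.5, -77.9, 138.5]
ee_rot: [0.001, 0.174, 0.985, -0.0]
force: [-5.9, 1.2, 21.1]
grip_width: 0.001
grip_force: 10.5
```

Emit:
{"fn": "arm_command", "kwargs": {"increments": [{"offset": [0,0,0.015],"dr": [0,0,0],"hand": -1},{"offset": [0,0,0],"dr": [0,0,0],"hand": -1},{"offset": [0,0,0],"dr": [0,0,0],"hand": -1},{"offset": [0,0,0],"dr": [0,0,0],"hand": -1},{"offset": [0,0,0],"dr": [0,0,0],"hand": -1},{"offset": [0,0,0],"dr": [0,0,0],"hand": -1},{"offset": [0,0,0],"dr": [0,0,0],"hand": -1},{"offset": [0,0,0],"dr": [0,0,0],"hand": -1}]}}

```text
time_s: 13.1
eef_pos: [475.6, -77.9, 137.7]
ee_rot: [0.001, 0.174, 0.985, -0.001]
force: [-8.0, 2.4, 30.9]
grip_width: 0.0
grip_force: 15.5
```

Run:
```python
from arc import *
s,p,R=state();print(p,s['force'])
cv2.imwrite('pics/s5.png',cv2.resize(ctrl.capture('scene')[100:330,90:330,::-1],None,fx=2.5,fy=2.5))
plan([(tip(a),160,1) for a in np.linspace(2,66,16)]+[(tip(68,5),160,1),(tip(68,35),160,1),(tip(68,35,60),160,2)])
```

```text
[475.5883606  -77.89386722 137.70087058] [-8.04621674  2.35818954 30.90609787]
o [0.005, -0.004, -0.014] d [-0.001, 0.004, -0.001]
-> [474.8 -78.1 139.4]
o [-0.023, 0.0, -0.129] d [0.0, 0.0, 0.0]
-> [477.4 -79.1 154.9]
o [-0.032, 0.0, -0.128] d [0.0, 0.0, 0.0]
-> [481.  -80.4 170.2]
o [-0.042, 0.0, -0.125] d [0.0, 0.0, 0.0]
-> [485.8 -82.1 185.2]
o [-0.051, 0.0, -0.123] d [0.0, 0.0, 0.0]
-> [491.5 -84.2 200. ]
o [-0.059, 0.0, -0.119] d [0.0, 0.0, 0.0]
-> [498.2 -86.6 214.2]
o [-0.068, 0.0, -0.114] d [0.0, 0.0, 0.0]
-> [505.9 -89.4 227.9]
o [-0.077, 0.0, -0.107] d [0.0, 0.0, 0.0]
-> [514.5 -92.6 240.8]
o [-0.083, 0.0, -0.098] d [0.0, 0.0, 0.0]
-> [523.9 -96.  252.5]
o [-0.092, 0.0, -0.092] d [0.0, 0.0, 0.0]
-> [534.3 -99.8 263.6]
o [-0.098, 0.0, -0.086] d [0.0, 0.0, 0.0]
-> [ 545.3 -103.8  273.9]
o [-0.104, 0.0, -0.078] d [0.0, 0.0, 0.0]
-> [ 557.1 -108.1  283.2]
o [-0.109, 0.0, -0.07] d [0.0, 0.0, 0.0]
-> [ 569.4 -112.6  291.6]
o [-0.115, 0.0, -0.063] d [0.0, 0.0, 0.0]
-> [ 582.3 -117.3  299.2]
o [-0.119, 0.0, -0.054] d [0.0, 0.0, 0.0]
-> [ 595.7 -122.2  305.7]
o [-0.123, 0.0, -0.045] d [0.0, 0.0, 0.0]
-> [ 609.6 -127.2  311.1]
o [-0.101, 0.0, -0.018] d [0.0, 0.0, 0.0]
-> [ 621.  -131.4  313.2]
o [-0.25, 0.0, 0.0] d [0.0, 0.0, 0.0]
-> [ 649.2 -141.6  313.2]
o [0.0, 0.0, -0.25] d [0.0, 0.0, 0.0]
o [0.001, 0.0, -0.25] d [0.0, 0.0, 0.0]
-> [ 649.1 -141.6  373.2]
```

View pics/s5.png

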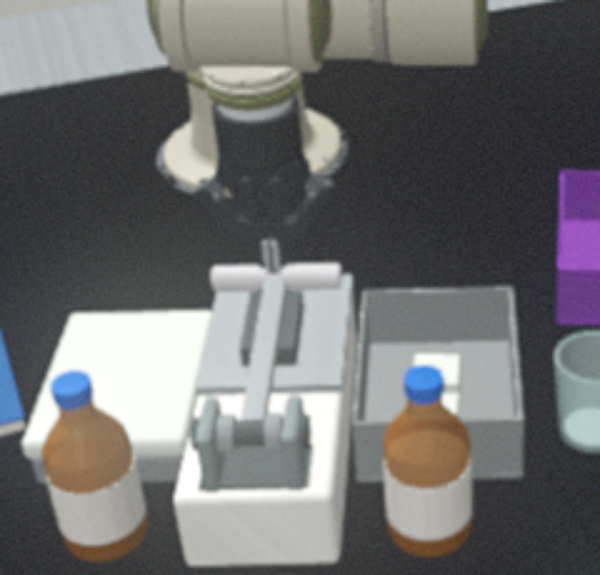

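The lever lies level over the bed, the force rose stiffly to 31 N against the stop, and I've held it about 0.9 s. Now I'll let it spring back, following the arc up.

Emit:
{"fn": "arm_command", "kwargs": {"increments": [{"offset": [0,0,-0.045],"dr": [0,0,0],"hand": -1},{"offset": [-0.023,0,-0.129],"dr": [0,0,0],"hand": -1},{"offset": [-0.032,0,-0.128],"dr": [0,0,0],"hand": -1},{"offset": [-0.042,0,-0.125],"dr": [0,0,0],"hand": -1},{"offset": [-0.051,0,-0.123],"dr": [0,0,0],"hand": -1},{"offset": [-0.059,0,-0.119],"dr": [0,0,0],"hand": -1},{"offset": [-0.068,0,-0.114],"dr": [0,0,0],"hand": -1},{"offset": [-0.077,0,-0.107],"dr": [0,0,0],"hand": -1}]}}

```text
time_s: 13.95
eef_pos: [514.3, -91.9, 242.7]
ee_rot: [-0.0, 0.174, 0.985, 0.0]
force: [-0.9, -0.0, 3.7]
grip_width: -0.003
grip_force: 1.8
```

Emit:
{"fn": "arm_command", "kwargs": {"increments": [{"offset": [-0.083,0,-0.098],"dr": [0,0,0],"hand": -1},{"offset": [-0.092,0,-0.092],"dr": [0,0,0],"hand": -1},{"offset": [-0.098,0,-0.086],"dr": [0,0,0],"hand": -1},{"offset": [-0.104,0,-0.078],"dr": [0,0,0],"hand": -1},{"offset": [-0.109,0,-0.07],"dr": [0,0,0],"hand": -1},{"offset": [-0.115,0,-0.063],"dr": [0,0,0],"hand": -1},{"offset": [-0.119,0,-0.054],"dr": [0,0,0],"hand": -1},{"offset": [-0.123,0,-0.045],"dr": [0,0,0],"hand": -1}]}}

```text
time_s: 14.75
eef_pos: [609.4, -126.6, 312.2]
ee_rot: [-0.0, 0.174, 0.985, 0.0]
force: [0.7, -0.7, 0.6]
grip_width: -0.001
grip_force: 0.4
```

Emit:
{"fn": "arm_command", "kwargs": {"increments": [{"offset": [-0.1,0,-0.018],"dr": [0,0,0],"hand": -1},{"offset": [-0.25,0,0],"dr": [0,0,0],"hand": -1},{"offset": [0,0,-0.25],"dr": [0,0,0],"hand": -1},{"offset": [0,0,-0.25],"dr": [0,0,0],"hand": -1},{"offset": [0,0,0],"dr": [0,0,0],"hand": -1}]}}

```text
time_s: 15.25
eef_pos: [648.6, -140.9, 377.7]
ee_rot: [0.003, 0.174, 0.985, -0.001]
force: [-0.6, 1.0, -0.2]
grip_width: 0.002
grip_force: 0.0
```

Run:
```python
from arc import *
s,p,R=state();print(p,s['force'])
a,b=cv2.imread('pics/scene0.png'),ctrl.capture('scene')[:,:,::-1]
cv2.imwrite('pics/s6.png',np.hstack([cv2.resize(i[140:330,95:345],None,fx=1.6,fy=1.6) for i in(a,b)]))
```

```text
[ 648.55175896 -140.9066549   377.66667762] [-0.62275453  0.96814925 -0.24639579]
```

View pics/s6.png

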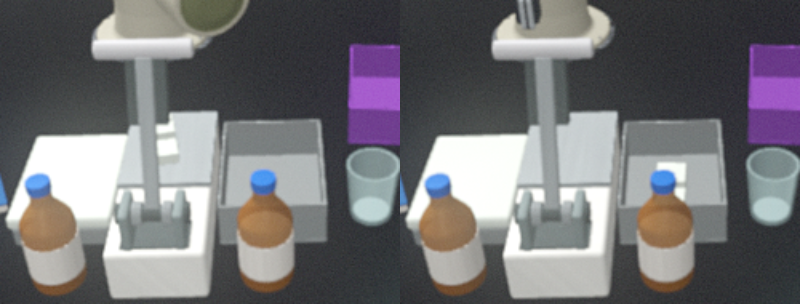

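The right panel (now) matches the left (start). The lever is back home with its bar at (543,48), the offcut is in the bin at (670,170), the bottles and beaker haven't moved, and the robot is touching nothing. I'll hand it in.

```bash
python3 -c "
from rig import ctrl
print(ctrl.finish_job())"
```

```text
the job is handed in; nothing more can be done
None
```

The offcut is in the grey scrap bin; the lever was pressed to its stop, held about 0.9 s and let back up to home, the bottles and beaker stand where they were, and I handed the job in at about 15 s of the 56 s allowed.

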